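# Draw up a knock-down picture frame corner with its cam lock

### The job

Close the corner joint of this knock-down picture frame: take the orange flat-bladed screwdriver out of its stand, seat the blade down in the slot of the steel cam disc and turn it clockwise until the cam has caught the bolt and drawn the stile fully home against the rail, firmly tight but not forced any further, or the bolt tears out of the wood. Then stand the screwdriver upright in a hole of the tool stand again, and leave the bradawl and the tins where they are.

Things in the scene. Friction and masses are not known exactly. Their poses are not given: they have to be found in the camera images.
- driver: stubby screwdriver, 100 mm long, 0.12 kg, stands blade down in the stand. Origin: centre of the blade's tip; z up the shaft, x along the blade (18 mm wide, 2.6 mm thick along y, 10 mm high). Brass shoulder, 30 mm across, 34 mm above the tip. Orange oval handle from 42 to 100 mm above the tip, 33 mm wide along x, with two flats facing +y and -y, 25 mm apart: grip these 60 to 85 mm above the tip
- cam: steel cam disc, 35 mm wide, in the top of the rail. Origin on its axis, level with its top, 43 mm above the bench; z up. Slot along its y axis; red arrowhead at the -y end. Turns clockwise from above: runs at 0.15 N m, catches at 0.2 to 0.5 rad (0.25 N m), draws, goes hard after 0.6 to 1.3 rad (the bolt's depth varies). Tight: 0.33 to 0.38 N m at the driver; do not turn on past that. Stays put
- slot (a point): centre of the floor of the cam's slot, 38 mm above the bench, with the cam's axes. The slot runs along y, closed at both ends: 21 mm long, 4.2 mm wide, 5 mm deep, edges slightly chamfered. The blade rests on this floor when seated; it has 0.1 rad of play either way in the slot, and under load it leads the cam by up to 0.3 rad. To lift it out, turn back until no torque is left
- corner: plywood assembly board, 225 x 215 x 12 mm, fixed to the bench, with fences and the pine rail (70 wide, 120 long, 32 mm thick, top 44 mm above the bench) held under a batten with two wing nuts (72 mm high, 69 mm from the cam on the +y side). Origin: on the cam's axis, at the board's underside; the rail runs along y, the stile lies on its -y side
- stile: pine stile, 180 x 64 x 32 mm, lying along x across the rail's end. It slides only along the corner's y on its two dowels (about 5 N of friction) and starts 2 to 3.2 mm away from the rail. Its steel bolt reaches into the cam; how far the bolt is screwed in differs by 2.6 mm and cannot be seen. Origin: under the middle of its width, in line with the bolt
- stile_face (a point): middle of the stile's face that meets the rail, at the bolt
- rail_face (a point): middle of the rail's end face, 34 mm from the cam's axis; axes as the corner's. The gap is how far stile_face lies from here along -y; 0 is closed
- stand: wooden tool stand, 136 (x) x 56 (y) x 44 mm high, fixed. Origin: centre of its underside. Two upright holes, 23 mm wide and 38 mm deep, 34 mm either side of the middle along x. A tool hangs with its shoulder flat on the stand's top, its tip then 10 mm above the bench
- hole_near (a point): centre of the mouth of the stand's hole on its -x side, on the stand's top. The screwdriver and the bradawl start one in each hole, either way round
- hole_far (a point): centre of the mouth of the stand's hole on its +x side, on the stand's top
- awl: bradawl with a dark pear-shaped wooden handle, 31 mm across, 94 mm long, loose in the stand's other hole. Origin at its point; z up
- wax_tin: yellow tin, 72 mm across and 41 mm high, loose, behind the frame corner. Origin: centre of its underside
- stain_tin: dark brown tin, 56 mm across and 63 mm high, loose, behind the frame corner. Origin: centre of its underside

How it is judged:
On the way, in this order (a step that is already met when the one before it is completed fails the run):
1. the screwdriver's blade is seated on the floor of the cam's slot (distance between driver and slot below 0.0035 m and angle between driver's own z axis and vertical below 0.15 rad), for 0.2 s.
2. with the blade in the slot, the cam pulls the stile up to the rail with at least 20 N and the gap is under 0.8 mm (contact force between cam and stile above 20 N and y of stile_face in the frame of rail_face above -0.0008 m and distance between driver and slot below 0.0045 m), for 0.2 s.
At the end, for the whole second after the job is handed in: The joint is closed: the gap between stile and rail is under 0.8 mm and the cam still pulls on the bolt with at least 12 N; the screwdriver stands upright (within 0.12 rad) and at rest in a hole of the stand, within 7 mm of the hole's centre and its shoulder within 4 mm of the stand's top (contact force between cam and stile above 12 N and y of stile_face in the frame of rail_face above -0.0008 m and (horizontal distance between driver and hole_near below 0.007 m or horizontal distance between driver and hole_far below 0.007 m) and z of driver in the frame of stand below 0.014 m and angle between driver's own z axis and vertical below 0.12 rad and linear speed of driver below 0.01 m/s); the robot touches nothing.
It fails at once if the cam pulls on the bolt with more than 50 N (over-tightened: the bolt tears out) (contact force between cam and stile above 50 N).
It fails at once if the bradawl is moved more than 15 mm, or the wax tin or the stain tin more than 10 mm (distance of awl from where it was at the start of the episode above 0.015 m or distance of any of wax_tin, stain_tin from where it was at the start of the episode above 0.01 m).
It also fails if it takes over 67 s, if anything falls off the work surface, if the arm or the gripper's body presses on something with over 40 N, if the wrist force passes 120 N, or if a joint passes its speed limit or range.

### The arm

A 7-joint arm with a two-finger parallel gripper is mounted at the origin on the work surface; the furniture and walls round the work are solid. World frame = base frame: x ahead of the robot, y to its left, z up, the work surface at z = 0. Lengths are in m, angles in rad, forces in N, time in s.
With the tool pointing down it reaches from about 0.4 to 0.925 m from the base axis. Payload 4.1 kg.
Tool frame: the origin (TCP) lies between the finger pads; the fingertips stand 14 mm ahead of it and the grasp point (between the pads) lies 5 mm behind it; z points along the fingers, y is the line along which they close (so a half turn about z gives the same grasp; the last joint's range is limited). The gripper opens to 85 mm and grips with 20 to 120 N. Pads are 22 mm wide; open, the fingers measure 114 mm over their backs; the gripper's body (76 mm by 85 mm) begins 54 mm behind the grasp point. The pads swing forward as they close: fully open they stand 13 mm farther back than shut.
Start: joints at [-1.403, 0.398, 0.045, 1.537, -0.019, 1.207, -0.051], TCP at [0.171, 0.627, 0.245] pointing down, gripper open.
Joint ranges: [-2.82, 2.82], [-0.49, 2.23], [-1.37, 1.46], [0, 2.46], [-1.36, 4.5], [0.23, 2], [-2.94, 2.94]. Speed limits (rad/s): [2.57, 2.57, 3.14, 3.14, 3.14, 3.14, 3.14].

### API

Orientations are given as a rotation vector (axis times angle).
In Python, from workcell import * gives the robot as it stands.
- The arm moves only by the shell command python3 -m crank 'ROWS' [OPENING] [FORCE]. ROWS is a JSON object of lists of equal length, an entry for each row: "translation": the shift along the tool's x, y, z as a fraction of full scale, a list of three; "twist": the turn, a rotation vector about the tool's x, y, z as a fraction of full scale, a list of three. A call has 1 to 20 rows; each row shifts and turns the commanded pose from where the row before left it, along the tool's axes as they then stand; what a row does not reach is not made up. Full scale, the value 1, is 0.03 m for a shift and 8 degrees for a turn. A row lasts 1/10 s, in which the tool goes at most 50 mm and 8.59 degrees, less where a joint would pass 70% of its speed; a pose out of reach is approached as far as the arm can. A call with a number of a shift or a turn outside -1 to 1 is refused whole. A call with a gripper value outside its range is refused whole. OPENING is the closure, from -1 (fully open) to 1 (shut), so that 0 is half open, set as the call begins (- or left out, the last holds). The fingers move at their own pace and stop on an object; FORCE is the grip in N (left out, the last holds). Time passes only in rows, so rows that do not move let the fingers close. It gives the time, the measured TCP pose, the force, the opening and the grip force at its end, in the units of the state.
- get_obs(): the state, without advancing time (a new reading comes with each control period).
- camera(name): name is "scene" or "top" or "wrist"; returns a dict with "pixels" (480x640x3 uint8, red, green, blue), "range_z" (480x640 float32, m along the optical axis (not along the pixel's ray), 0 where there is no reading), "vertical_fov" (degrees; the focal length in pixels is half the picture's height over the tangent of half this angle, whatever the lens; pixels are square), "cx", "cy" (the principal point, pixels), "position" and "rotation" of the camera in the world. Camera axes: x right, y up, looking along -z (the intrinsics and any distortion apply to the point x, -y, -z); pixel columns grow to the right and rows downward; lengths in m; the calibration is good to about 2 mm. A picture is of the moment at which its call begins.
- sign_off(): hands the job in; it is judged then, once.
The state is a dict: "clock": time; "joint_pos": joint angles; "qd": joint speeds; "joint_torque": joint torques, N m; "tool_pos": TCP position; "ee_rot": TCP orientation; "contact_force": force on the tool from outside, world axes, zero at the start; "torque": the same for the moment, N m; "gripper_width": opening from 0.0 (shut) to 1.0 (fully open); "finger_force": force on a finger pad.
Only numpy, scipy, OpenCV 4.12 (cv2) and the standard library are available. Lean on these libraries where they do the work, as an engineer would, in place of code of your own. Each camera call takes 0.05 s, during which the arm holds its last target. There are 200 camera calls.

## Working session

There is one attempt and no reset: what is moved stays moved. The work goes in short steps, Python scripts to look and compute and a shell command to move; the robot and the scene stay as the last step left them, time stands still between calls to the robot, and variables do not carry over. Pictures are saved under pics/ and viewed, at most 10 in all, crops included, and the job is handed in when it is done.

```bash
mkdir -p pics; ls
cat > h.py <<'E'
from workcell import *
import numpy as np, cv2
from scipy.spatial.transform import Rotation as R
def cam(n):
    c=camera(n); c['f']=240/np.tan(np.radians(c['vertical_fov'])/2)
    Rm=np.array(c['rotation'])
    if Rm.size==3: Rm=R.from_rotvec(Rm).as_matrix()
    c['R']=Rm.reshape(3,3); return c
def cloud(c):
    v,u=np.mgrid[0:480,0:640]; z=c['range_z']
    p=np.stack([(u-c['cx'])/c['f']*z,-(v-c['cy'])/c['f']*z,-z],-1)
    return p@c['R'].T+np.array(c['position'])
def save(c,n): cv2.imwrite('pics/'+n,cv2.cvtColor(c['pixels'],cv2.COLOR_RGB2BGR))
E
python3 - <<'E'
from h import *
o=get_obs(); print({k:np.round(v,3) for k,v in o.items()})
for n in('top','scene'):
    c=cam(n); save(c,n+'0.png'); print(n,[ (k,v) for k,v in c.items() if k not in('pixels','range_z')])
    np.savez('pics/'+n+'0.npz',P=cloud(c),px=c['pixels'])
E
```

```text
pics
{'clock': np.float64(0.0), 'joint_pos': array([-1.403,  0.399,  0.045,  1.538, -0.019,  1.207, -0.051]), 'qd': array([-0.   ,  0.001, -0.001,  0.002, -0.001, -0.001, -0.   ]), 'joint_torque': array([ 1.0000e-03, -4.7513e+01,  1.3650e+00, -2.5421e+01,  1.2000e-02,
        9.0000e-03, -0.0000e+00]), 'tool_pos': array([0.171, 0.626, 0.244]), 'ee_rot': array([-4.180e-01, -3.114e+00,  3.000e-03]), 'contact_force': array([ 0.168,  0.472, -1.008]), 'torque': array([0.026, 0.002, 0.025]), 'finger_force': np.float64(0.0), 'gripper_width': np.float64(1.001)}
top [('vertical_fov', 57.01051905254028), ('cx', 320.5992682479266), ('cy', 242.9150382708127), ('position', array([0.39419197, 0.02413347, 0.91622451])), ('rotation', array([ 0.09850823, -0.11965873, -1.56770773])), ('f', np.float64(441.9282659798826)), ('R', array([[-6.26354734e-04,  9.90366833e-01, -1.38467121e-01],
       [-9.99909415e-01,  1.24143746e-03,  1.34022898e-02],
       [ 1.34450816e-02,  1.38462973e-01,  9.90276343e-01]]))]
scene [('vertical_fov', 57.27074225728132), ('cx', 330.3427771901262), ('cy', 243.98334530309614), ('position', array([0.2672303 , 0.51220473, 0.70953893])), ('rotation', array([ 0.20390859, -0.95164573, -2.53248054])), ('f', np.float64(439.5452853214923)), ('R', array([[-0.89878753,  0.337542  , -0.27972554],
       [-0.43822595, -0.6746272 ,  0.59400014],
       [ 0.01178953,  0.65646291,  0.75426617]]))]
```

View pics/top0.png

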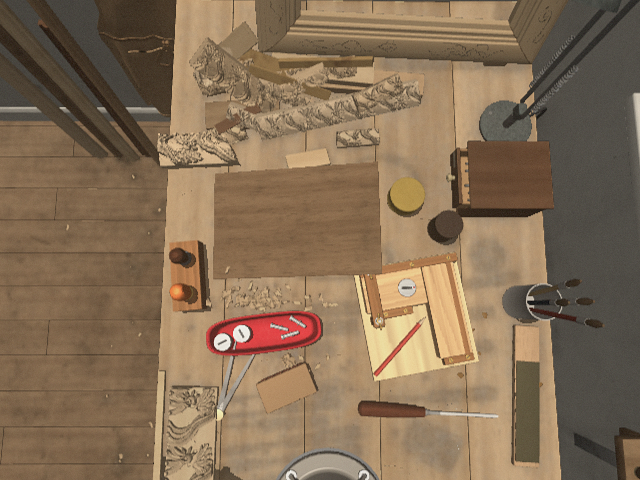

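View pics/scene0.png

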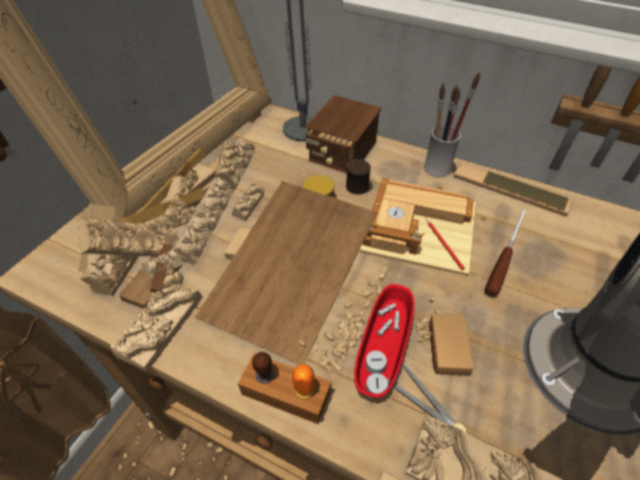

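The top view shows the stand at (187,275) with the orange driver at (180,292) in its near hole and the awl at (178,256). The cam is at (407,288), the batten is left of it and the stile right. The tins are at (407,196) and (445,227).

Run:
```python
from h import *
for n in('top','scene'):
    d=np.load(f'pics/{n}0.npz');P=d['P'];hsv=cv2.cvtColor(d['px'],cv2.COLOR_RGB2HSV)
    ok=np.abs(P[...,1])<1
    m=(hsv[...,0]>5)&(hsv[...,0]<18)&(hsv[...,1]>200)&(hsv[...,2]>150)
    m&=(np.hypot(P[...,0]-.42,P[...,1]-.32)<.12)&(P[...,2]>.05)
    Q=P[m]; print(n,'driver',len(Q),Q.min(0).round(3),Q.max(0).round(3),np.median(Q[Q[:,2]>Q[:,2].max()-.006],0).round(4))
    # stand top
    s=(np.abs(P[...,2]-.044)<.005)&(np.hypot(P[...,0]-.45,P[...,1]-.31)<.12)
    rect=cv2.minAreaRect(P[s][:,:2].astype(np.float32)); print('stand',s.sum(),rect,np.median(P[s][:,2]))
    # rail/stile top
    s=(np.abs(P[...,2]-.044)<.005)&(np.hypot(P[...,0]-.42,P[...,1]+.2)<.16)
    print('railstile',s.sum(),cv2.minAreaRect(P[s][:,:2].astype(np.float32)))
d=np.load('pics/top0.npz');P=d['P']
for u,v in((407,288),(180,291),(178,256),(420,262),(467,357),(433,265),(375,322)): print((u,v),P[v,u].round(4))
img=cv2.imread('pics/top0.png')[225:385,340:490]; cv2.imwrite('pics/topcrop.png',cv2.resize(img,None,fx=3.7,fy=3.7,interpolation=cv2.INTER_CUBIC))
```

```text
Traceback (most recent call last):
ValueError: zero-size array to reduction operation minimum which has no identity
```

Run:
```python
from h import *
d=np.load('pics/top0.npz');P=d['P'];hsv=cv2.cvtColor(d['px'],cv2.COLOR_RGB2HSV)
for u,v in((407,288),(180,291),(183,296),(178,256),(190,275),(420,262),(467,357),(433,265),(375,322)): print((u,v),P[v,u].round(4),hsv[v,u])
d=np.load('pics/scene0.npz');P=d['P'];hsv=cv2.cvtColor(d['px'],cv2.COLOR_RGB2HSV)
for u,v in((304,375),(304,385),(396,213),(285,392)): print((u,v),P[v,u].round(4),hsv[v,u])
img=cv2.imread('pics/top0.png')[225:385,340:490]; cv2.imwrite('pics/topcrop.png',cv2.resize(img,None,fx=3.7,fy=3.7,interpolation=cv2.INTER_CUBIC))
```

```text
(407, 288) [ 0.4267 -0.1581  0.0428] [ 16  30 112]
(180, 291) [0.4189 0.2673 0.1102] [ 12 174 233]
(183, 296) [0.41   0.2628 0.1057] [ 11 171 127]
(178, 256) [0.4832 0.2757 0.1037] [ 10 138  87]
(190, 275) [0.452  0.2683 0.0467] [ 13 140 184]
(420, 262) [ 0.4787 -0.1866  0.0381] [ 13 139 169]
(467, 357) [ 0.2926 -0.2744  0.0321] [ 18 102 148]
(433, 265) [ 0.472  -0.2103  0.0461] [ 16 113 201]
(375, 322) [ 0.3612 -0.092   0.0557] [ 16  71 195]
(304, 375) [0.4141 0.2811 0.1103] [ 17 200 246]
(304, 385) [0.4118 0.2867 0.0898] [ 11 227 146]
(396, 213) [ 0.4272 -0.1562  0.0419] [ 20   5 143]
(285, 392) [0.4435 0.2931 0.0444] [ 14 169 169]
```

View pics/topcrop.png

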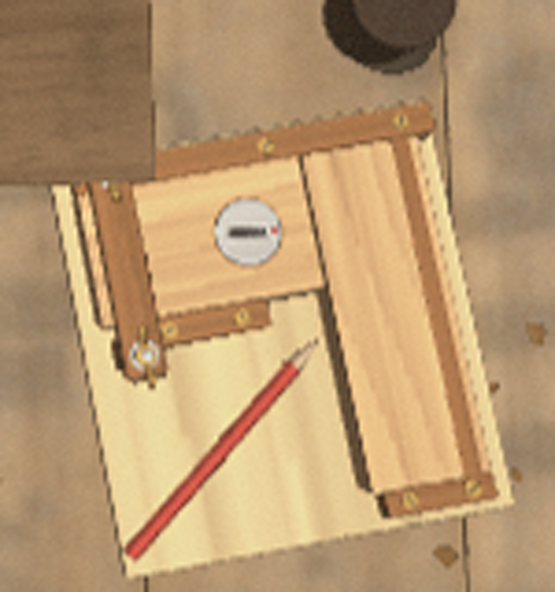

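The crop shows the cam with its slot nearly horizontal in the picture, so along world y, tilted about 3°. The red arrowhead is at the stile end. The corner is yawed by roughly 10–13°. I'll move above the stand and look with the wrist camera.

```bash
python3 -m crank '{"translation":[[-0.9,-0.75,0],[-0.9,-0.75,0],[-0.9,-0.75,0],[-0.9,-0.75,0],[-0.9,-0.75,0],[-0.9,-0.75,0],[-0.9,-0.75,0],[-0.9,-0.75,0],[-0.9,-0.75,0],[-0.9,-0.75,0],[-0.9,-0.75,0],[-0.9,-0.75,0],[0,0,0],[0,0,0]],"twist":[[0,0,0],[0,0,0],[0,0,0],[0,0,0],[0,0,0],[0,0,0],[0,0,0],[0,0,0],[0,0,0],[0,0,0],[0,0,0],[0,0,0],[0,0,0],[0,0,0]]}' -1
python3 - <<'E'
from h import *
d=np.load('pics/scene0.npz');P=d['P'];hsv=cv2.cvtColor(d['px'],cv2.COLOR_RGB2HSV)
c=cam('wrist'); save(c,'w1.png'); P=cloud(c); np.savez('pics/w1.npz',P=P,px=c['pixels'])
o=get_obs(); print(o['tool_pos'],o['ee_rot'],c['position'],c['f'])
s=(np.abs(P[...,2]-.044)<.006)&(np.hypot(P[...,0]-.45,P[...,1]-.275)<.12)
print(s.sum(),cv2.minAreaRect(P[s][:,:2].astype(np.float32)))
E
```

```text
clock: 1.5
tool_pos: [0.4128, 0.2804, 0.2451]
ee_rot: [-0.421, -3.113, 0.0]
contact_force: [-0.8, -0.2, 0.3]
gripper_width: 0.999
finger_force: 0.0
[0.41222521 0.28158668 0.24507027] [-4.17223392e-01 -3.11300753e+00 -3.06623769e-04] [0.35123255 0.29738662 0.37455364] 332.0788299036321
4696 ((0.4341140389442444, 0.2740233838558197), (0.18059857189655304, 0.07534314692020416), 14.155972480773926)
```

View pics/w1.png

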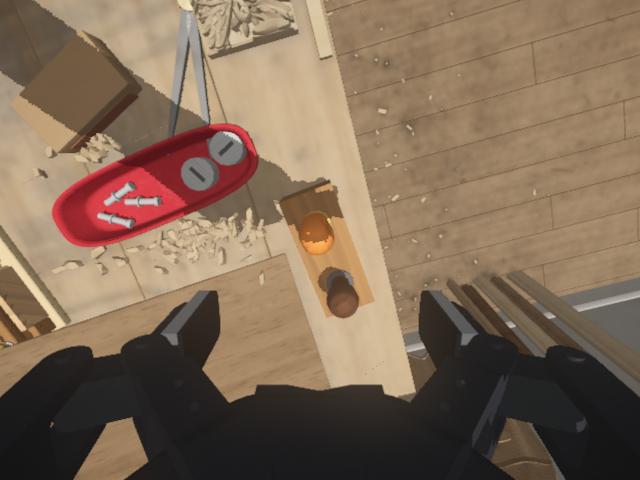

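The wrist view shows the orange handle at (316,232), the awl at (343,295) and the stand tilted in the picture. The handle's oval and the stand axis come next.

Run:
```python
from h import *
d=np.load('pics/w1.npz');P=d['P'];px=d['px'].astype(int);hsv=cv2.cvtColor(d['px'],cv2.COLOR_RGB2HSV)
v,u=np.mgrid[0:480,0:640]
near=(abs(u-316)<35)&(abs(v-232)<35)
m=near&(hsv[...,1]>190)&(P[...,2]>.055)&(P[...,2]<.118)
Q=P[m];print(len(Q),Q[:,2].min(),Q[:,2].max())
print('proj',cv2.minAreaRect(Q[:,:2].astype(np.float32)))
for a,b in((.104,.118),(.095,.104),(.085,.095),(.07,.085)):
    q=Q[(Q[:,2]>a)&(Q[:,2]<b)]
    if len(q)>8: print(a,len(q),q.mean(0).round(4),cv2.minAreaRect(q[:,:2].astype(np.float32)))
# stand top
win=(u>260)&(u<390)&(v>170)&(v<330)
s=win&(abs(P[...,2]-.044)<.005)&(hsv[...,1]>100)
print('stand',s.sum(),cv2.minAreaRect(P[s][:,:2].astype(np.float32)))
a=win&(P[...,2]>.055)&(P[...,1]>.2)&~m&(P[...,0]>.45); print('awl',P[a].mean(0),P[a].max(0),P[a].min(0))
im=cv2.imread('pics/w1.png')[180:330,250:400]; cv2.imwrite('pics/w1c.png',cv2.resize(im,None,fx=4,fy=4,interpolation=cv2.INTER_CUBIC))
```

```text
Traceback (most recent call last):
ValueError: zero-size array to reduction operation minimum which has no identity
```

Run:
```python
from h import *
d=np.load('pics/w1.npz');P=d['P'];hsv=cv2.cvtColor(d['px'],cv2.COLOR_RGB2HSV)
v,u=np.mgrid[0:480,0:640]
for a,b in((316,232),(316,222),(310,245),(343,300),(350,265)): print((a,b),P[b,a].round(4),hsv[b,a])
near=(abs(u-316)<35)&(abs(v-232)<35)
Q0=P[near&(P[...,2]>.055)&(P[...,2]<.13)]
print(len(Q0), Q0.min(0),Q0.max(0))
for a,b in((.104,.118),(.095,.104),(.085,.095),(.07,.085),(.055,.12)):
    q=Q0[(Q0[:,2]>a)&(Q0[:,2]<b)]
    if len(q)>8: print(a,len(q),q.mean(0).round(4),cv2.minAreaRect(q[:,:2].astype(np.float32)))
win=(u>260)&(u<390)&(v>170)&(v<330)
s=win&(abs(P[...,2]-.044)<.006)
print('stand',s.sum(),cv2.minAreaRect(P[s][:,:2].astype(np.float32)))
im=cv2.imread('pics/w1.png')[180:330,250:400]; cv2.imwrite('pics/w1c.png',cv2.resize(im,None,fx=4,fy=4,interpolation=cv2.INTER_CUBIC))
```

```text
(316, 232) [0.413  0.2779 0.1095] [ 13 178 166]
(316, 222) [0.4061 0.2798 0.1038] [ 13 179 145]
(310, 245) [0.4217 0.2704 0.1118] [ 15 173 243]
(343, 300) [0.4808 0.2839 0.1032] [ 12 132 120]
(350, 265) [0.4715 0.298  0.0458] [ 16 127 205]
1180 [0.4030059  0.26121624 0.05844574] [0.43310556 0.29014391 0.11298549]
0.104 805 [0.4183 0.2758 0.1093] ((0.41942840814590454, 0.27538520097732544), (0.02763783559203148, 0.025077883154153824), 17.526914596557617)
0.095 165 [0.41   0.2767 0.1003] ((0.4160740077495575, 0.27836182713508606), (0.031085796654224396, 0.022225243970751762), 49.31117248535156)
0.085 89 [0.408  0.2773 0.0904] ((0.4112018942832947, 0.27927231788635254), (0.03183448314666748, 0.01468199398368597), 63.09153366088867)
0.07 90 [0.4087 0.2801 0.0779] ((0.4118627905845642, 0.2803879976272583), (0.03249029442667961, 0.014309813268482685), 57.037837982177734)
0.055 1180 [0.4154 0.2766 0.103 ] ((0.41863179206848145, 0.27518925070762634), (0.031169109046459198, 0.025175010785460472), 17.31125259399414)
stand 4694 ((0.4534726142883301, 0.2786540389060974), (0.1363997608423233, 0.05615430325269699), 5.565702438354492)
```

View pics/w1c.png

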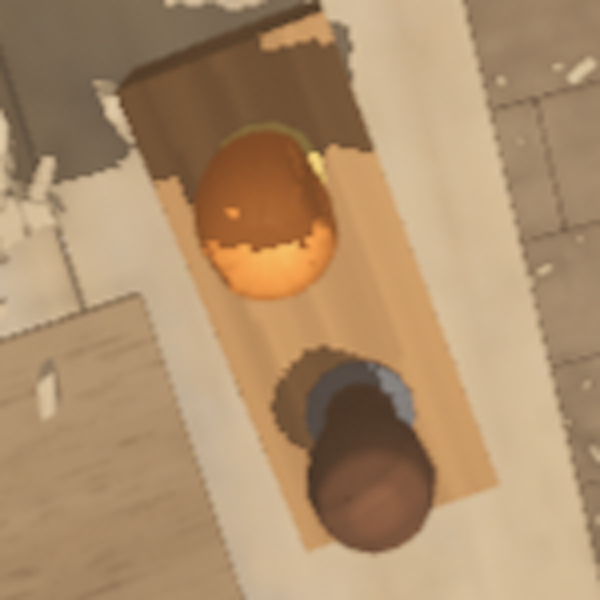

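The stand rectangle measures 136×56 mm at yaw 5.6°, which matches the given size. The driver is at (0.419, 0.275) with its long axis at about 17°.

```bash
python3 -m crank '{"translation":[[-0.26,-0.16,0],[0,0,0.5],[0,0,0.5],[0,0,0.5],[0,0,0]],"twist":[[0,0,-1],[0,0,-1],[0,0,-1],[0,0,-1],[0,0,0]]}' -1
python3 - <<'E'
from h import *
o=get_obs(); print(o['tool_pos'],o['ee_rot'],o['joint_pos'].round(3)); M=R.from_rotvec(o['ee_rot']).as_matrix(); print(M.round(3))
c=cam('wrist');P=cloud(c)
k=(np.hypot(P[...,0]-.419,P[...,1]-.275)<.023)&(P[...,2]>.056)&(P[...,2]<.125)
Q=P[k][:,:2]; print(len(Q),cv2.minAreaRect(Q.astype(np.float32)))
for t in range(0,180,15):
    p=Q@[np.cos(np.radians(t)),np.sin(np.radians(t))]; print(t,round(np.ptp(p)*1e3,1),end=' ')
E
```

```text
clock: 2.05
tool_pos: [0.4167, 0.275, 0.1983]
ee_rot: [0.46, -3.103, 0.003]
contact_force: [-0.5, -0.3, 0.2]
gripper_width: 1.002
finger_force: 0.0
[0.41670164 0.27502572 0.19827929] [ 4.60242798e-01 -3.10343280e+00  2.95609615e-03] [-0.871  0.18   0.228  1.948 -0.048  1.024  1.243]
[[-0.957 -0.29  -0.004]
 [-0.29   0.957 -0.002]
 [ 0.004 -0.001 -1.   ]]
1596 ((0.41852104663848877, 0.2748863697052002), (0.0300249382853508, 0.02485879324376583), 17.643033981323242)
0 30.2 15 30.1 30 29.8 45 30.2 60 31.3 75 30.9 90 28.6 105 25.3 120 27.4 135 29.9 150 31.4 165 30.9
```

```bash
python3 -m crank '{"translation":[[-0.06,-0.02,0.7],[0,0,0.9],[0,0,0.9],[0,0,0.9],[0,0,0.63],[0,0,0]],"twist":[[0,0,0],[0,0,0],[0,0,0],[0,0,0],[0,0,0],[0,0,0]]}' -1 && python3 -m crank '{"translation":[[0,0,0],[0,0,0],[0,0,0],[0,0,0],[0,0,0],[0,0,0],[0,0,0],[0,0,0]],"twist":[[0,0,0],[0,0,0],[0,0,0],[0,0,0],[0,0,0],[0,0,0],[0,0,0],[0,0,0]]}' 1 100
```

```text
clock: 2.7
tool_pos: [0.4193, 0.2744, 0.0779]
ee_rot: [0.455, -3.105, 0.003]
contact_force: [0.3, -0.2, -0.4]
gripper_width: 1.004
finger_force: 0.0
clock: 3.5
tool_pos: [0.4216, 0.2751, 0.0805]
ee_rot: [-0.456, 3.107, 0.002]
contact_force: [-0.7, -0.6, 6.5]
gripper_width: 0.279
finger_force: 97.7
```

```bash
python3 -m crank '{"translation":[[0,0,-0.5],[0,0,-0.7],[0,0,-0.9],[0,0,-0.9],[0,0,-0.9],[0,0,0]],"twist":[[0,0,0],[0,0,0],[0,0,0],[0,0,0],[0,0,0],[0,0,0]]}' && python3 -m crank '{"translation":[[0.13,-0.45,0],[0.26,-0.91,0],[0.26,-0.91,0],[0.26,-0.91,0],[0.26,-0.91,0],[0.26,-0.91,0],[0.26,-0.91,0],[0.26,-0.91,0],[0.26,-0.91,0],[0.26,-0.91,0],[0.26,-0.91,0],[0.26,-0.91,0],[0.26,-0.91,0],[0.26,-0.91,0],[0.26,-0.91,0],[0.26,-0.91,0],[0.26,-0.91,0],[0.13,-0.45,0],[0,0,0]],"twist":[[0,0,0],[0,0,0],[0,0,0],[0,0,0],[0,0,0],[0,0,0],[0,0,0],[0,0,0],[0,0,0],[0,0,0],[0,0,0],[0,0,0],[0,0,0],[0,0,0],[0,0,0],[0,0,0],[0,0,0],[0,0,0],[0,0,0]]}' && python3 -m crank '{"translation":[[0,0,0],[0,0,0],[0,0,0],[0,0,0],[0,0,0],[0,0,0],[0,0,0],[0,0,0],[0,0,0],[0,0,0],[0,0,0],[0,0,0],[0,0,0],[0,0,0]],"twist":[[0,0,1],[0,0,1],[0,0,1],[0,0,1],[0,0,1],[0,0,1],[0,0,1],[0,0,1],[0,0,1],[0,0,1],[0,0,1],[0,0,1],[0,0,1],[0,0,0]]}'
python3 - <<'E'
from h import *
o=get_obs(); print(o['tool_pos'],o['joint_pos'].round(3)); print(R.from_rotvec(o['ee_rot']).as_matrix().round(3))
c=cam('wrist'); save(c,'w2.png'); P=cloud(c); np.savez('pics/w2.npz',P=P,px=c['pixels'],R=c['R'],pos=c['position'],k=[c['f'],c['cx'],c['cy']])
E
```

```text
clock: 4.1
tool_pos: [0.4229, 0.2758, 0.1999]
ee_rot: [-0.455, 3.102, 0.006]
contact_force: [0.7, 0.1, -1.3]
gripper_width: 0.274
finger_force: 98.0
clock: 6.0
tool_pos: [0.4247, -0.2104, 0.1949]
ee_rot: [0.448, -3.106, 0.0]
contact_force: [0.8, 0.2, -0.8]
gripper_width: 0.278
finger_force: 98.1
clock: 7.4
tool_pos: [0.4262, -0.2065, 0.1952]
ee_rot: [-2.165, -2.273, 0.001]
contact_force: [-0.4, -1.0, -2.2]
gripper_width: 0.278
finger_force: 98.0
[ 0.42615819 -0.20653736  0.19520292] [-0.489  0.212  0.968  2.02  -0.206  1.013  0.627]
[[-0.049  0.999 -0.003]
 [ 0.999  0.049  0.001]
 [ 0.001 -0.003 -1.   ]]
```

View pics/w2.png

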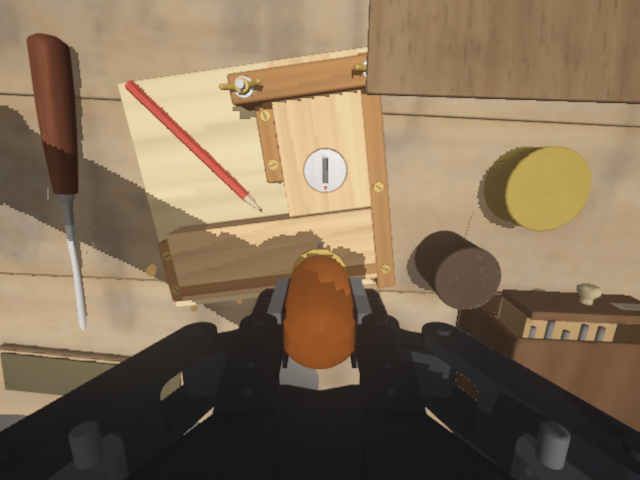

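The wrist view shows the cam at (325,170) with its slot almost vertical in the picture and the arrow at (325,187). The driver is held, with the blade tip just showing at (318,243). I'll measure all of these.

```bash
cat > m.py <<'E'
from h import *
def meas(P,px,cu,cv_):
    hsv=cv2.cvtColor(px,cv2.COLOR_RGB2HSV); v,u=np.mgrid[0:480,0:640]
    win=(abs(u-cu)<40)&(abs(v-cv_)<40)
    gray=px.mean(-1)
    m=(win&(hsv[...,1]<45)&(gray>150)).astype(np.uint8)
    n,l,st,ce=cv2.connectedComponentsWithStats(m); i=1+st[1:,4].argmax()
    cn,_=cv2.findContours((l==i).astype(np.uint8),cv2.RETR_EXTERNAL,cv2.CHAIN_APPROX_NONE)
    hull=cv2.convexHull(max(cn,key=len)); e=cv2.fitEllipse(hull)
    disc=cv2.fillConvexPoly(np.zeros((480,640),np.uint8),hull,1)>0
    inner=disc&(np.hypot(u-e[0][0],v-e[0][1])<.38*min(e[1])+0)
    dark=inner&(gray<110); q=np.argwhere(dark)[:,::-1].astype(float)
    red=disc&(px[...,0].astype(int)-px[...,1]>60); r=np.argwhere(red)[:,::-1].mean(0)
    return e,q,r
def ray(c,uv,z):
    uv=np.atleast_2d(uv); d=np.stack([(uv[:,0]-c['cx'])/c['f'],-(uv[:,1]-c['cy'])/c['f'],-np.ones(len(uv))],-1)@c['R'].T
    return c['position']+d*((z-c['position'][2])/d[:,2])[:,None]
E
python3 - <<'E'
from m import *
d=np.load('pics/w2.npz');P,px=d['P'],d['px'];c=dict(R=d['R'],position=d['pos'],f=d['k'][0],cx=d['k'][1],cy=d['k'][2])
e,q,r=meas(P,px,325,170); print(e,len(q),r)
C=ray(c,e[0],.043)[0]; print('cam',C.round(4), P[165,315], P[172,340])
s=ray(c,q,.041)[:,:2]; mu=s.mean(0); w,V=np.linalg.eigh(np.cov((s-mu).T)); a=V[:,1]
print('slot',mu.round(4),np.degrees(np.arctan2(a[1],a[0])),np.sqrt(w)*1e3, 'red',ray(c,r,.043).round(4))
rr=ray(c,r,.043)[0]-C; print('arrow dir',np.degrees(np.arctan2(rr[1],rr[0])))
# driver
hs=cv2.cvtColor(px,cv2.COLOR_RGB2HSV)
T=get_obs()['tool_pos']
v,u=np.mgrid[0:480,0:640]
k=(np.hypot(P[...,0]-T[0],P[...,1]-T[1])<.03)&(P[...,2]>.11)&(P[...,2]<.24)&(hs[...,1]>150)&(abs(u-320)<40)
for a,b in((.12,.135),(.135,.15),(.15,.158),(.158,.166),(.166,.18),(.18,.2),(.2,.21),(.21,.222),(.222,.24)):
    z=k&(P[...,2]>a)&(P[...,2]<b)
    if z.sum()>4: print(a,z.sum(),P[z].min(0).round(4),P[z].max(0).round(4),P[z].mean(0).round(4))
for vv in range(236,300,4): print(vv,P[vv,318].round(4),hs[vv,318])
im=cv2.cvtColor(px,cv2.COLOR_RGB2BGR)[140:290,245:395]; cv2.imwrite('pics/w2c.png',cv2.resize(im,None,fx=4,fy=4,interpolation=cv2.INTER_CUBIC))
E
```

```text
((324.85845947265625, 170.03602600097656), (42.22178649902344, 43.057498931884766), 177.7072296142578) 25 [325.  187.2]
cam [ 0.43   -0.1566  0.043 ] [ 0.42163491 -0.15288373  0.04475497] [ 0.44257699 -0.15756474  0.04433652]
slot [ 0.4308 -0.1531] 82.30822442118783 [0.67629502 4.38886223] red [[ 0.4308 -0.1708  0.043 ]]
arrow dir -86.51257771066827
0.166 64 [ 0.4187 -0.1932  0.171 ] [ 0.4369 -0.1884  0.18  ] [ 0.428  -0.1899  0.1762]
0.18 747 [ 0.4148 -0.1955  0.1801] [ 0.4401 -0.1874  0.2   ] [ 0.4271 -0.1894  0.1913]
0.2 671 [ 0.4148 -0.196   0.2   ] [ 0.4402 -0.1872  0.21  ] [ 0.4271 -0.1897  0.2054]
0.21 1896 [ 0.4148 -0.2172  0.21  ] [ 0.4407 -0.188   0.222 ] [ 0.4275 -0.1936  0.2175]
0.222 3373 [ 0.4157 -0.2164  0.222 ] [ 0.4395 -0.1902  0.2278] [ 0.4275 -0.2023  0.2248]
236 [ 0.4269 -0.2129  0.0451] [ 17 101 185]
240 [ 0.4271 -0.2164  0.0455] [ 15  86 136]
244 [ 0.4266 -0.1953  0.1335] [ 12  43 107]
248 [ 0.4265 -0.19    0.1599] [ 16  93 112]
252 [ 0.4266 -0.1915  0.1621] [ 21 129 210]
256 [ 0.4265 -0.1888  0.1772] [ 12 170 120]
260 [ 0.4265 -0.1881  0.1852] [ 13 178 133]
264 [ 0.4265 -0.1878  0.1914] [ 12 180 140]
268 [ 0.4266 -0.1877  0.1967] [ 12 183 142]
272 [ 0.4266 -0.1877  0.2014] [ 12 184 144]
276 [ 0.4266 -0.1878  0.2054] [ 13 182 137]
280 [ 0.4266 -0.1881  0.2086] [ 12 182 132]
284 [ 0.4267 -0.1883  0.212 ] [ 12 185 128]
288 [ 0.4267 -0.1887  0.2147] [ 13 186 130]
292 [ 0.4267 -0.1894  0.2166] [ 12 185 132]
296 [ 0.4268 -0.1901  0.2185] [ 12 187 135]
```

View pics/w2c.png

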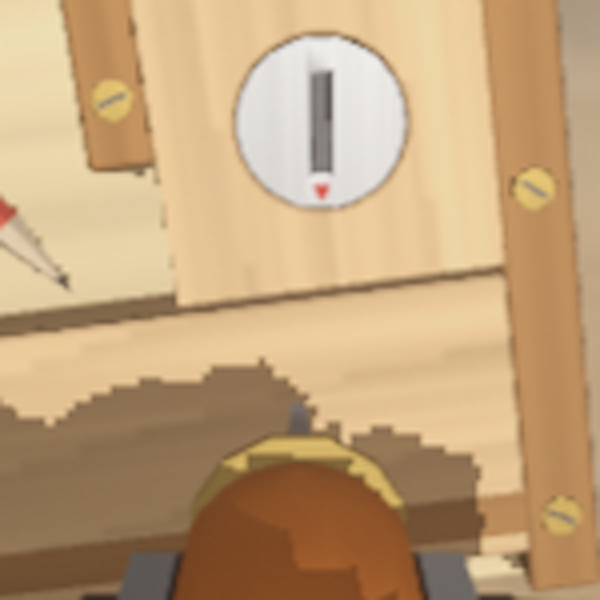

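The slot is vertical in the picture to within about 1°, parallel to the tool x axis. The driver axis is upright at (0.4275, −0.204). I'll go above the slot with the tip about 20 mm over it and look again.

```bash
python3 -m crank '{"translation":[[0.5,0.05,0],[0.6,0.06,0.5],[0.48,0.05,0.5],[0,0,0.5],[0,0,0.5],[0,0,0],[0,0,0],[0,0,0]],"twist":[[0,0,0],[0,0,0],[0,0,0],[0,0,0],[0,0,0],[0,0,0],[0,0,0],[0,0,0]]}'
python3 - <<'E'
from h import *
o=get_obs(); print(o['tool_pos'],R.from_rotvec(o['ee_rot']).as_matrix().round(3))
c=cam('wrist'); save(c,'w3.png'); P=cloud(c); np.savez('pics/w3.npz',P=P,px=c['pixels'],R=c['R'],pos=c['position'],k=[c['f'],c['cx'],c['cy']])
im=cv2.imread('pics/w3.png')[180:300,250:390]; cv2.imwrite('pics/w3c.png',cv2.resize(im,None,fx=5,fy=5,interpolation=cv2.INTER_CUBIC))
E
```

```text
clock: 8.25
tool_pos: [0.4302, -0.1605, 0.137]
ee_rot: [2.167, 2.274, 0.001]
contact_force: [0.4, -0.5, -0.1]
gripper_width: 0.275
finger_force: 98.1
[ 0.43022803 -0.16050412  0.13698207] [[-0.048  0.999  0.001]
 [ 0.999  0.048  0.   ]
 [ 0.     0.001 -1.   ]]
```

View pics/w3c.png

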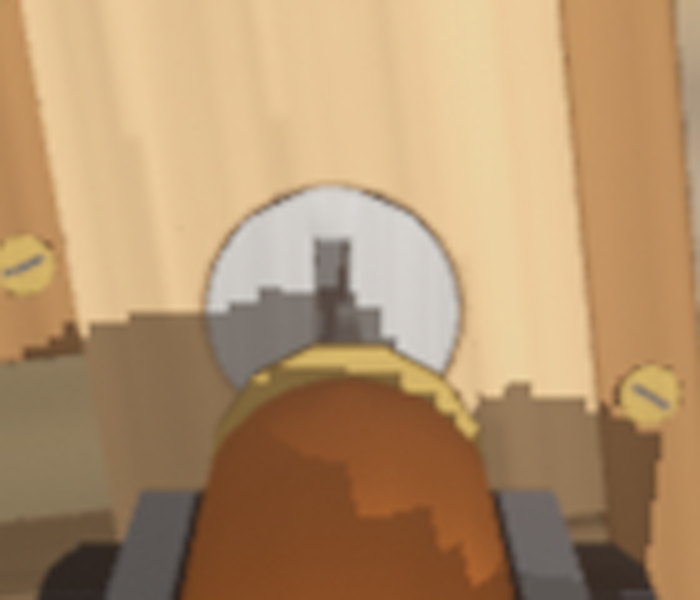

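The crop shows the slot's far part at about (316,231) in full-picture pixels and the blade at about (319,243), so they're slightly offset sideways. I'll work out the offset numerically.

Run:
```python
from m import *
d=np.load('pics/w3.npz');P,px=d['P'],d['px'];c=dict(R=d['R'],position=d['pos'],f=d['k'][0],cx=d['k'][1],cy=d['k'][2]); print(c)
g=px.mean(-1)
for v in (228,231,234,240,243,246): print(v,g[v,306:330].astype(int))
for v in (238,240,242,244,246,248): print(v,[(u,*P[v,u].round(4)) for u in (315,317,319,321,323)])
hs=cv2.cvtColor(px,cv2.COLOR_RGB2HSV)
# disc boundary: fit circle in world, z=.043, upper visible arc
m=((hs[...,1]<45)&(g>80)).astype(np.uint8); m[:215]=0; m[250:]=0; m[:,:288]=0; m[:,346:]=0
pts=[]
for v in range(218,246):
    q=np.flatnonzero(m[v]); 
    if len(q)>4: pts+= [(q[0]-.5,v),(q[-1]+.5,v)]
for u in range(308,326):
    q=np.flatnonzero(m[:,u]); pts.append((u,q[0]-.5))
W=ray(c,np.array(pts,float),.043)[:,:2]
from scipy.optimize import least_squares
s=least_squares(lambda t:np.hypot(*(W-t).T)-.0175,W.mean(0),loss='soft_l1',f_scale=.0005); print('disc',s.x,np.abs(s.fun).mean())
k=(P[...,2]>.12)&(P[...,2]<.2)&(hs[...,1]>150)
q=P[k&(P[...,2]>.125)&(P[...,2]<.15)]; print('handle',q.min(0),q.max(0))
k=(P[...,2]>.09)&(P[...,2]<.106)&(abs(P[...,0]-.43)<.03)&(abs(P[...,1]+.155)<.03); q=P[k]; print('shoulder',len(q),q.min(0),q.max(0))
```

```text
{'R': array([[ 0.99887775, -0.04536838, -0.01359961],
       [ 0.04734391,  0.96455064,  0.25961628],
       [ 0.00133914, -0.25996878,  0.96561609]]), 'position': array([ 0.42869733, -0.09531481,  0.2664427 ]), 'f': np.float64(332.0788299036321), 'cx': np.float64(318.9926642597727), 'cy': np.float64(239.83775156484919)}
228 [206 205 204 204 205 207 178 128 141 141 141 141 127 136 185 206 206 206
 205 206 207 206 206 208]
231 [205 204 203 203 204 206 174 112 121 121 121 120 102 124 183 205 205 205
 205 205 206 205 206 208]
234 [204 204 202 203 203 206 181 129 121 121 121 103  76 120 186 207 205 204
 204 205 205 204 205 207]
240 [120 119 119 119 120 121 112  92  78  75  75  82  88  96 112 176 204 203
 203 204 204 203 204 206]
243 [120 119 119 118 118 119 112 102  89  75  75  90 102 101 101 110 118 120
 119 119 176 203 203 206]
246 [119 119 118 118 118 118 112 100  87  76  77  84  89  89  89  95 111 120
 119 120 175 202 202 205]
238 [(315, np.float64(0.429), np.float64(-0.1552), np.float64(0.039)), (317, np.float64(0.4304), np.float64(-0.1551), np.float64(0.0392)), (319, np.float64(0.4
[... 1428 characters left out ...]
 np.float64(0.4327), np.float64(-0.1494), np.float64(0.0791)), (323, np.float64(0.4348), np.float64(-0.1595), np.float64(0.0439))]
248 [(315, np.float64(0.4292), np.float64(-0.1436), np.float64(0.1032)), (317, np.float64(0.4302), np.float64(-0.1436), np.float64(0.1031)), (319, np.float64(0.4312), np.float64(-0.1435), np.float64(0.1035)), (321, np.float64(0.4323), np.float64(-0.1438), np.float64(0.1022)), (323, np.float64(0.4333), np.float64(-0.1435), np.float64(0.1031))]
disc [ 0.42994613 -0.15691822] 0.0001931198334018982
handle [ 0.41897052 -0.14951219  0.12500012] [ 0.44425756 -0.14128134  0.14999993]
shoulder 368 [ 0.41767636 -0.15638191  0.10114064] [ 0.4459318  -0.14313478  0.10564443]
```

```bash
python3 -m crank '{"translation":[[0.04,-0.062,0],[0,0,0.3],[0,0,0.3],[0,0,0],[0,0,0]],"twist":[[0,0,0],[0,0,0],[0,0,0],[0,0,0],[0,0,0]]}'
python3 -m crank '{"translation":[[0,0,0.1],[0,0,0.05],[0,0,0.05],[0,0,0.05],[0,0,0]],"twist":[[0,0,0],[0,0,0],[0,0,0],[0,0,0],[0,0,0]]}'
python3 - <<'E'
from m import *
c=cam('wrist'); P=cloud(c);px=c['pixels'];save(c,'w4.png')
hs=cv2.cvtColor(px,cv2.COLOR_RGB2HSV)
k=(P[...,2]>.1)&(P[...,2]<.13)&(hs[...,1]>150)&(abs(P[...,0]-.43)<.02);q=P[k];print('handle',q.min(0),q.max(0))
o=get_obs();print(o['tool_pos'],o['contact_force'],o['torque'])
E
```

```text
clock: 8.8
tool_pos: [0.4275, -0.1593, 0.1179]
ee_rot: [-2.168, -2.273, 0.001]
contact_force: [0.1, -0.2, -1.5]
gripper_width: 0.275
finger_force: 98.1
clock: 9.3
tool_pos: [0.4278, -0.1592, 0.1107]
ee_rot: [-2.168, -2.273, 0.0]
contact_force: [-0.4, 0.8, -0.7]
gripper_width: 0.278
finger_force: 98.1
handle [ 0.41653191 -0.16918523  0.10000763] [ 0.44181454 -0.13988878  0.12999962]
[ 0.4278745  -0.15917069  0.11079913] [-0.26270384 -0.43347046 -0.8762969 ] [-0.06675543  0.04526442 -0.02066141]
```

```bash
python3 -m crank '{"translation":[[0,0,0.05],[0,0,0.05],[0,0,0.03],[0,0,0]],"twist":[[0,0,0],[0,0,0],[0,0,0],[0,0,0]]}'
python3 -m crank '{"translation":[[0,0,0.04],[0,0,0.04],[0,0,0]],"twist":[[0,0,0],[0,0,0],[0,0,0]]}'
```

```text
clock: 9.75
tool_pos: [0.4284, -0.1595, 0.1086]
ee_rot: [-2.168, -2.272, -0.002]
contact_force: [-4.4, 1.9, 18.0]
gripper_width: 0.278
finger_force: 100.8
clock: 10.05
tool_pos: [0.4287, -0.1598, 0.1081]
ee_rot: [-2.167, -2.271, -0.005]
contact_force: [-9.9, 3.9, 39.7]
gripper_width: 0.283
finger_force: 103.5
```

```bash
python3 -m crank '{"translation":[[0,0,-0.04],[0,0,0]],"twist":[[0,0,0],[0,0,0]]}'
python3 - <<'E'
from m import *
c=cam('wrist'); P=cloud(c);px=c['pixels'];save(c,'w5.png')
v,u=np.mgrid[0:480,0:640]
k=(abs(P[...,0]-.43)<.025)&(abs(P[...,1]+.155)<.03)&(u>280)&(u<360)&(v>200)&(v<300)
h,e=np.histogram(P[k][:,2],bins=np.arange(.03,.15,.003)); print([(round(a,3),int(b)) for a,b in zip(e,h) if b])
o=get_obs();print(o['tool_pos'],o['contact_force'],o['torque'])
im=cv2.imread('pics/w5.png')[180:300,250:390]; cv2.imwrite('pics/w5c.png',cv2.resize(im,None,fx=5,fy=5,interpolation=cv2.INTER_CUBIC))
E
```

```text
clock: 10.25
tool_pos: [0.4285, -0.1596, 0.1084]
ee_rot: [-2.167, -2.272, -0.004]
contact_force: [-6.8, 3.5, 28.8]
gripper_width: 0.277
finger_force: 101.4
[(np.float64(0.033), 2), (np.float64(0.036), 14), (np.float64(0.039), 38), (np.float64(0.042), 3034), (np.float64(0.045), 1235), (np.float64(0.048), 15), (np.float64(0.051), 5), (np.float64(0.072), 76), (np.float64(0.075), 298), (np.float64(0.084), 18), (np.float64(0.087), 26), (np.float64(0.09), 27), (np.float64(0.093), 65), (np.float64(0.096), 97), (np.float64(0.099), 140), (np.float64(0.102), 167), (np.float64(0.105), 188), (np.float64(0.108), 194), (np.float64(0.111), 195), (np.float64(0.114), 210), (np.float64(0.117), 261), (np.float64(0.12), 255), (np.float64(0.123), 252), (np.float64(0.126), 316), (np.float64(0.129), 257), (np.float64(0.132), 53)]
[ 0.42852411 -0.15964524  0.10839116] [-7.48610175  2.64636246 27.74189994] [0.8174948  1.96370681 0.02880394]
```

View pics/w5c.png

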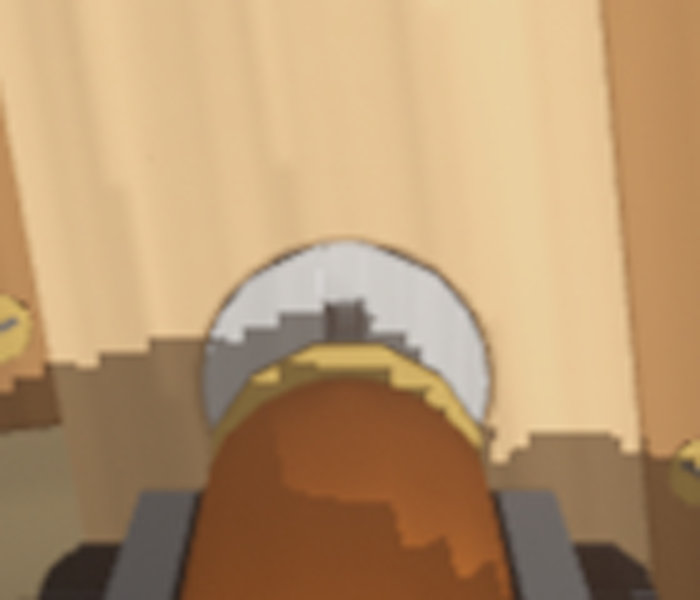

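The crop shows the blade lined up with the slot, whose far end is visible at crop (347,315). Next I check depth from the handle's top.

Run:
```python
from m import *
c=cam('wrist'); P=cloud(c);px=c['pixels'];hs=cv2.cvtColor(px,cv2.COLOR_RGB2HSV)
print(hs[330,320],P[330,320],P[350,320])
k=(hs[...,0]<18)&(hs[...,1]>150)&(abs(P[...,0]-.43)<.02)&(P[...,2]>.09)&(P[...,2]<.16);z=P[k][:,2];print(k.sum(),np.percentile(z,[50,90,97,99,100]))
for f in('w1','w2','w3'):
    d=np.load(f'pics/{f}.npz');P=d['P'];hs=cv2.cvtColor(d['px'],cv2.COLOR_RGB2HSV)
    v,u=np.mgrid[0:480,0:640]
    k=(hs[...,0]<18)&(hs[...,1]>150)&(abs(u-320)<40)&(v>200)&(v<380)&(P[...,2]>.09);z=P[k][:,2];print(f,k.sum(),np.percentile(z,[50,90,97,99,100]))
```

```text
[ 13 187 153] [ 0.43020789 -0.15234318  0.13863817] [ 0.43056389 -0.1599092   0.13864403]
6734 [0.13531911 0.13907654 0.13964115 0.13997693 0.14090105]
w1 994 [0.10902103 0.11134506 0.11181125 0.11223668 0.37455364]
w2 6776 [0.22201285 0.22579172 0.22642105 0.22684115 0.32473936]
w3 6770 [0.16379506 0.16758909 0.16815949 0.16858968 0.2664427 ]
```

Handle top minus the bias seen at the stand puts the tip at about 0.038 m, so the blade is seated. I'll ease the downward push and read the baseline torque.

```bash
cat > t.py <<'E'
from h import *
o=get_obs(); e=R.from_rotvec(o['ee_rot']).as_matrix(); print('F',o['contact_force'].round(1),'T',o['torque'].round(3),'yaw',round(np.degrees(np.arctan2(e[1,0],e[0,0])),1),'tilt',e[:2,2].round(3),'pos',o['tool_pos'].round(4),'q',o['joint_pos'].round(2)[[2,6]])
E
python3 -m crank '{"translation":[[0,0,-0.03],[0,0,0],[0,0,0]],"twist":[[0,0,0],[0,0,0],[0,0,0]]}' >/dev/null; python3 t.py
python3 -m crank '{"translation":[[0,0,0],[0,0,0],[0,0,0]],"twist":[[0,0,0.5],[0,0,0.5],[0,0,0]]}' >/dev/null; python3 t.py
```

```text
F [-4.7  1.2 19.7] T [0.523 1.421 0.009] yaw 92.7 tilt [0.    0.002] pos [ 0.4284 -0.1596  0.1086] q [0.87 0.65]
F [-5.7  1.7 21.9] T [0.656 1.61  0.088] yaw 84.7 tilt [-0.001  0.002] pos [ 0.4281 -0.1595  0.1085] q [0.9  0.54]
```

```bash
python3 -m crank '{"translation":[[0,0,-0.03],[0,0,0]],"twist":[[0,0,0],[0,0,0]]}' >/dev/null; python3 t.py
for i in 1; do python3 -m crank '{"translation":[[0,0,0],[0,0,0],[0,0,0]],"twist":[[0,0,0.5],[0,0,0.5],[0,0,0]]}' >/dev/null; python3 t.py; done
python3 -m crank '{"translation":[[0,0,0],[0,0,0],[0,0,0]],"twist":[[0,0,0.5],[0,0,0.5],[0,0,0]]}' >/dev/null; python3 t.py
```

```text
F [-3.3  0.7 12.5] T [0.35  1.    0.128] yaw 84.7 tilt [-0.     0.001] pos [ 0.428  -0.1594  0.1087] q [0.9  0.54]
F [-4.1  1.4 13.4] T [0.414 1.24  0.19 ] yaw 76.7 tilt [-0.001  0.002] pos [ 0.4277 -0.1593  0.1087] q [0.94 0.42]
F [-4.8  2.2 15.6] T [0.567 1.389 0.146] yaw 68.7 tilt [-0.002  0.002] pos [ 0.4274 -0.1592  0.1087] q [0.98 0.3 ]
```

```bash
python3 -m crank '{"translation":[[0,0,0],[0,0,0],[0,0,0]],"twist":[[0,0,0.5],[0,0,0.5],[0,0,0]]}' >/dev/null; python3 t.py
python3 -m crank '{"translation":[[0,0,0],[0,0,0],[0,0,0]],"twist":[[0,0,0.5],[0,0,0.5],[0,0,0]]}' >/dev/null; python3 t.py
python3 -m crank '{"translation":[[0,0,0],[0,0,0],[0,0,0]],"twist":[[0,0,0.5],[0,0,0.5],[0,0,0]]}' >/dev/null; python3 t.py
```

```text
F [-5.8  2.1 17.2] T [0.575 1.56  0.132] yaw 60.7 tilt [-0.003  0.003] pos [ 0.4272 -0.1591  0.1086] q [1.01 0.19]
F [-6.7  2.5 17.5] T [0.739 1.703 0.19 ] yaw 52.7 tilt [-0.003  0.003] pos [ 0.427  -0.1589  0.1086] q [1.05 0.08]
F [-6.   3.6 18.9] T [0.923 1.77  0.219] yaw 44.7 tilt [-0.004  0.004] pos [ 0.4268 -0.1587  0.1086] q [ 1.09 -0.03]
```

```bash
python3 -m crank '{"translation":[[0,0,0],[0,0,0],[0,0,0]],"twist":[[0,0,0.3],[0,0,0.3],[0,0,0]]}' >/dev/null; python3 t.py
python3 -m crank '{"translation":[[0,0,0],[0,0,0],[0,0,0]],"twist":[[0,0,0.3],[0,0,0.3],[0,0,0]]}' >/dev/null; python3 t.py
```

```text
F [-6.4  3.5 18.3] T [1.039 1.865 0.302] yaw 39.9 tilt [-0.004  0.004] pos [ 0.4267 -0.1586  0.1086] q [ 1.11 -0.09]
F [-6.8  3.4 19.2] T [1.107 1.865 0.246] yaw 35.1 tilt [-0.004  0.004] pos [ 0.4266 -0.1584  0.1086] q [ 1.13 -0.16]
```

Run:
```python
from m import *
# gap check from top camera: dark line between rail and stile, compare with start
d=np.load('pics/top0.npz')['px']; c=cam('top')['pixels']
print(d[262:300:3,415:440].mean(-1).astype(int)[::3]); print(c[262:300:3,415:440].mean(-1).astype(int)[::3])
```

```text
[[122 121 120 117 119 121 115 120 118 120 121 122 118 125 119 126 124 123
  124 127 126 122 129 125 122]
 [190 190 191 190 194 197 123 134 175 182 191 189 189 185 177 160 163 169
  177 180 178 180 186 185 188]
 [182 181 183 184 183 186 185 194  96 155 177 183 189 192 191 182 178 175
  162 168 178 177 177 180 187]
 [175 172 189 185 184 187 186 188 191 196  79 158 177 181 189 192 189 182
  178 178 177 168 177 174 174]
 [178 179 176 177 176 175 178 176 178 180 179 177  76 158 175 181 187 187
  183 184 180 177 179 183 182]]
[[127 127 124 128 130 107  87  57  38  58  53  43  55 106 123  89  72  68
   47  41  39  47  40  50  60]
 [ 41  42  58  74  69  44  62  75 131 102  69  67  70  64  70  68  66  71
   64  68  67  65  72  62  64]
 [ 65  73  46  42  86  69 115  84  70  65  70  68  67  65  67  69  67  72
   96 107 101  87  80  83  84]
 [ 35  58  52  69  65  78  81  88  90  92  70  65  68  71  78  78  82  80
   81  83  87  92  88  94  96]
 [ 34  39  38  49  67  70  77  73  79  81  80  80  83  91  89  88  91  95
   98  97 103  97 103 101 103]]
```

```bash
cat > t2.py <<'E'
from h import *
L=[]
for i in range(5):
    camera('wrist'); o=get_obs(); L.append(np.r_[o['contact_force'],o['torque']])
L=np.array(L); e=R.from_rotvec(o['ee_rot']).as_matrix(); print(round(float(o['clock']),2),L.mean(0).round(3),'sd Tz',L[:,5].std().round(3),'yaw',round(np.degrees(np.arctan2(e[1,0],e[0,0])),1),o['tool_pos'].round(4))
E
python3 -m crank '{"translation":[[0,0,0],[0,0,0]],"twist":[[0,0,0.5],[0,0,0]]}' >/dev/null;  python3 t2.py
python3 -m crank '{"translation":[[0,0,0],[0,0,0]],"twist":[[0,0,0.5],[0,0,0]]}' >/dev/null;  python3 t2.py
python3 -m crank '{"translation":[[0,0,0],[0,0,0]],"twist":[[0,0,0.4],[0,0,0]]}' >/dev/null;  python3 t2.py
```

```text
14.45 [-7.421  4.1   20.141  1.249  1.949  0.22 ] sd Tz 0.028 yaw 27.2 [ 0.4265 -0.1581  0.1086]
14.9 [-7.531  4.491 20.692  1.355  1.994  0.24 ] sd Tz 0.019 yaw 23.2 [ 0.4265 -0.158   0.1086]
15.35 [-7.268  4.786 21.159  1.419  1.96   0.263] sd Tz 0.024 yaw 20.0 [ 0.4265 -0.1579  0.1086]
```

```bash
python3 -m crank '{"translation":[[0,0,0],[0,0,0]],"twist":[[0,0,0.4],[0,0,0]]}' >/dev/null;  python3 t2.py
python3 -m crank '{"translation":[[0,0,0],[0,0,0]],"twist":[[0,0,0.3],[0,0,0]]}' >/dev/null;  python3 t2.py
```

```text
15.8 [-7.692  5.079 21.019  1.49   1.949  0.302] sd Tz 0.038 yaw 16.8 [ 0.4265 -0.1578  0.1086]
16.25 [-7.094  5.322 21.082  1.515  1.942  0.33 ] sd Tz 0.023 yaw 14.4 [ 0.4265 -0.1577  0.1086]
```

```bash
python3 -m crank '{"translation":[[0,0,0],[0,0,0]],"twist":[[0,0,0.3],[0,0,0]]}' >/dev/null;  python3 t2.py
python3 -m crank '{"translation":[[0,0,0],[0,0,0]],"twist":[[0,0,0.3],[0,0,0]]}' >/dev/null;  python3 t2.py
```

```text
16.7 [-7.486  5.433 21.081  1.565  1.934  0.355] sd Tz 0.022 yaw 12.0 [ 0.4265 -0.1576  0.1086]
17.15 [-7.278  5.94  21.246  1.617  1.926  0.399] sd Tz 0.028 yaw 9.6 [ 0.4265 -0.1576  0.1086]
```

Torque has risen steadily from the 0.24 plateau to about 0.38, so the joint is hard home. I won't turn further; I'll back off until the torque is gone.

```bash
python3 -m crank '{"translation":[[0,0,0],[0,0,0],[0,0,0],[0,0,0]],"twist":[[0,0,-0.5],[0,0,-0.5],[0,0,-0.5],[0,0,0]]}' >/dev/null;  python3 t2.py
python3 -m crank '{"translation":[[0,0,0],[0,0,0],[0,0,0]],"twist":[[0,0,-0.5],[0,0,-0.4],[0,0,0]]}' >/dev/null;  python3 t2.py
```

```text
17.8 [-5.98   3.918 18.211  1.178  1.563  0.057] sd Tz 0.023 yaw 21.5 [ 0.4271 -0.1582  0.1086]
18.35 [-5.239  3.466 17.164  1.037  1.481 -0.023] sd Tz 0.03 yaw 28.7 [ 0.4273 -0.1585  0.1086]
```

```bash
python3 -m crank '{"translation":[[0,0,-0.06],[0,0,-0.06],[0,0,-0.1],[0,0,-0.2],[0,0,-0.5],[0,0,-0.9],[0,0,-0.9],[0,0,-0.5],[0,0,0]],"twist":[[0,0,0],[0,0,0],[0,0,0],[0,0,0],[0,0,0],[0,0,0],[0,0,0],[0,0,0],[0,0,0]]}'
python3 - <<'E'
from h import *
c=cam('wrist'); save(c,'w6.png'); np.savez('pics/w6.npz',P=cloud(c),px=c['pixels'])
o=get_obs();print(o['joint_pos'].round(2),R.from_rotvec(o['ee_rot']).as_matrix().round(3),o['torque'])
E
```

```text
clock: 19.25
tool_pos: [0.43, -0.1604, 0.2064]
ee_rot: [3.041, 0.779, 0.008]
contact_force: [-0.2, 0.1, -1.2]
gripper_width: 0.278
finger_force: 98.3
[-0.9   0.33  1.39  2.05 -0.38  1.06 -0.4 ] [[ 0.877  0.481  0.003]
 [ 0.481 -0.877 -0.   ]
 [ 0.003  0.002 -1.   ]] [-0.02564311  0.00523207 -0.01434177]
```

View pics/w6.png

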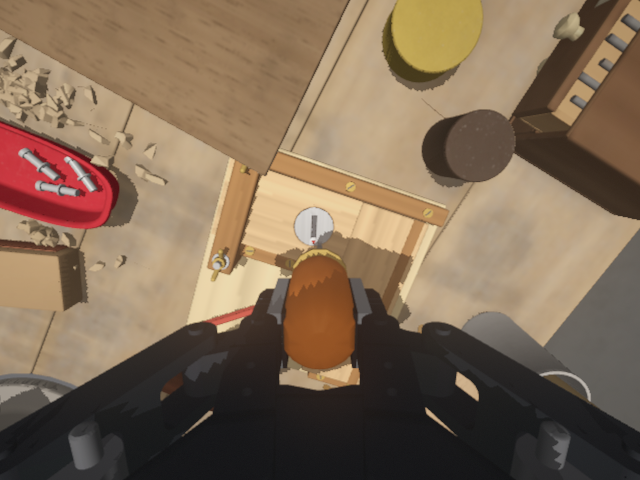

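The picture shows the cam turned, with its arrow at (318,243). The dark gap line between rail and stile near (355,215) is no longer visible. I'll unwind the wrist and carry the driver back to the near hole.

```bash
python3 -m crank '{"translation":[[0,0,0],[0,0,0],[0,0,0],[0,0,0],[0,0,0],[0,0,0],[0,0,0],[0,0,0],[0,0,0],[0,0,0],[0,0,0],[0,0,0],[0,0,0],[0,0,0],[0,0,0],[0,0,0],[0,0,0],[0,0,0],[0,0,0],[0,0,0]],"twist":[[0,0,-0.5],[0,0,-1],[0,0,-1],[0,0,-1],[0,0,-1],[0,0,-1],[0,0,-1],[0,0,-1],[0,0,-1],[0,0,-1],[0,0,-1],[0,0,-1],[0,0,-1],[0,0,-1],[0,0,-1],[0,0,-1],[0,0,-1],[0,0,-1],[0,0,-1],[0,0,-1]]}'>/dev/null;python3 -m crank '{"translation":[[0,0,0],[0,0,0],[0,0,0]],"twist":[[0,0,-1],[0,0,-0.5],[0,0,0]]}'
python3 - <<'E'
from h import *
o=get_obs();M=R.from_rotvec(o['ee_rot']).as_matrix();print(o['joint_pos'].round(2),M.round(3)); d=np.array([.4205,.275,.2])-o['tool_pos'];print(M.T@d/.03)
E
```

```text
clock: 21.6
tool_pos: [0.4273, -0.1592, 0.2032]
ee_rot: [0.455, -3.107, -0.001]
contact_force: [-0.3, 0.1, -0.9]
gripper_width: 0.278
finger_force: 98.3
[-0.49  0.12  0.81  2.05 -0.1   1.02  2.24] [[-0.958 -0.287 -0.002]
 [-0.287  0.958  0.   ]
 [ 0.001  0.001 -1.   ]]
[-3.93875524 13.93007096  0.10781737]
```

```bash
python3 -m crank '{"translation":[[-0.12,0.43,0],[-0.246,0.87,0],[-0.246,0.87,0],[-0.246,0.87,0],[-0.246,0.87,0],[-0.246,0.87,0],[-0.246,0.87,0],[-0.246,0.87,0],[-0.246,0.87,0],[-0.246,0.87,0],[-0.246,0.87,0],[-0.246,0.87,0],[-0.246,0.87,0],[-0.246,0.87,0],[-0.246,0.87,0],[-0.246,0.87,0],[-0.12,0.43,0],[0,0,0],[0,0,0],[0,0,0]],"twist":[[0,0,0],[0,0,0],[0,0,0],[0,0,0],[0,0,0],[0,0,0],[0,0,0],[0,0,0],[0,0,0],[0,0,0],[0,0,0],[0,0,0],[0,0,0],[0,0,0],[0,0,0],[0,0,0],[0,0,0],[0,0,0],[0,0,0],[0,0,0]]}'
cat > s.py <<'E'
from h import *
o=get_obs();M=R.from_rotvec(o['ee_rot']).as_matrix();T=o['tool_pos'];print('T',T,M[:,0].round(3),o['joint_pos'].round(2))
c=cam('wrist');P=cloud(c);px=c['pixels'];hs=cv2.cvtColor(px,cv2.COLOR_RGB2HSV);save(c,'w7.png')
v,u=np.mgrid[0:480,0:640]
L=(P-T)@M   # tool-frame coords
k=(hs[...,0]<18)&(hs[...,1]>150)&(abs(u-320)<45)&(abs(L[...,1])<.03)&(L[...,2]>-.035)&(L[...,2]<.025)
q=L[k]; ctr_y=(np.percentile(q[:,1],.5)+np.percentile(q[:,1],99.5))/2; ctr_x=np.percentile(q[:,0],99.5)-.0165
print('driver axis tool x,y',ctr_x,ctr_y,len(q)); D=T+M@[ctr_x,ctr_y,0]; print('driver world',D.round(4))
s=(abs(P[...,2]-.045)<.006)&(np.hypot(P[...,0]-.4535,P[...,1]-.2787)<.09)&(hs[...,1]>100)
print('stand',s.sum(),cv2.minAreaRect(P[s][:,:2].astype(np.float32)),'dx',(M.T@(np.array([.4196,.2754,D[2]])-D)/.03).round(3))
E
python3 s.py
```

```text
clock: 23.6
tool_pos: [0.4211, 0.2724, 0.204]
ee_rot: [0.452, -3.108, 0.001]
contact_force: [-0.1, 0.4, -0.8]
gripper_width: 0.274
finger_force: 98.3
T [0.42108963 0.27242331 0.20400748] [-0.959 -0.285  0.001] [-1.03  0.18  0.42  1.94 -0.09  1.03  1.29]
driver axis tool x,y 0.0013451793139804095 -0.0009124609065510776 6734
driver world [0.4201 0.2712 0.204 ]
stand 3922 ((0.4308501183986664, 0.27648770809173584), (0.09027321636676788, 0.056147463619709015), 5.520962238311768) dx [-0.026  0.14  -0.   ]
```

```bash
python3 -m crank '{"translation":[[-0.02,0.14,0.4],[0,0,0.7],[0,0,0.7],[0,0,0.5],[0,0,0.2],[0,0,0],[0,0,0]],"twist":[[0,0,0],[0,0,0],[0,0,0],[0,0,0],[0,0,0],[0,0,0],[0,0,0]]}'; python3 s.py
```

```text
clock: 24.35
tool_pos: [0.4206, 0.2787, 0.1296]
ee_rot: [-0.456, 3.108, 0.001]
contact_force: [0.1, 0.6, -1.7]
gripper_width: 0.277
finger_force: 98.3
T [0.42057306 0.27870705 0.12959658] [-0.958 -0.287 -0.001] [-1.01  0.29  0.4   2.01 -0.14  0.87  1.33]
driver axis tool x,y 0.001353570936358267 -0.0009416929187322553 6743
driver world [0.4195 0.2774 0.1296]
stand 5222 ((0.453789085149765, 0.2787174582481384), (0.13653253018856049, 0.056016646325588226), 5.395050525665283) dx [ 0.018 -0.065 -0.   ]
```

```bash
python3 -m crank '{"translation":[[0,-0.06,0.1],[0,0,0.2],[0,0,0.2],[0,0,0.3],[0,0,0.3],[0,0,0]],"twist":[[0,0,0],[0,0,0],[0,0,0],[0,0,0],[0,0,0],[0,0,0]]}';  python3 -m crank '{"translation":[[0,0,0.2],[0,0,0.2],[0,0,0.15],[0,0,0]],"twist":[[0,0,0],[0,0,0],[0,0,0],[0,0,0]]}'; python3 s.py | sed -n 3p
```

```text
clock: 25.0
tool_pos: [0.4196, 0.2761, 0.0945]
ee_rot: [0.456, -3.105, 0.003]
contact_force: [-0.5, -0.2, -0.4]
gripper_width: 0.28
finger_force: 98.3
clock: 25.4
tool_pos: [0.4207, 0.2769, 0.0805]
ee_rot: [0.456, -3.107, -0.001]
contact_force: [-2.7, -1.4, 7.9]
gripper_width: 0.276
finger_force: 99.5
driver world [0.4197 0.2757 0.0805]
```

Shoulder contact came at the expected height (0.0805). I'll open partially first, then fully, and retreat.

```bash
python3 -m crank '{"translation":[[0,0,0],[0,0,0],[0,0,0],[0,0,0],[0,0,0],[0,0,0],[0,0,0]],"twist":[[0,0,0],[0,0,0],[0,0,0],[0,0,0],[0,0,0],[0,0,0],[0,0,0]]}' -1 >/dev/null; python3 -m crank '{"translation":[[0,0,-0.3],[0,0,-0.6],[0,0,-0.9],[0,0,-0.9],[0,0,-0.9],[0,0,-0.9],[0,0,0],[0,0,0],[0,0,0]],"twist":[[0,0,0],[0,0,0],[0,0,0],[0,0,0],[0,0,0],[0,0,0],[0,0,0],[0,0,0],[0,0,0]]}'
python3 - <<'E'
from h import *
c=cam('wrist');P=cloud(c);save(c,'w8.png')
k=(np.hypot(P[...,0]-.419,P[...,1]-.275)<.023)&(P[...,2]>.056)&(P[...,2]<.125)
Q=P[k]; print(len(Q),cv2.minAreaRect(Q[:,:2].astype(np.float32)),np.percentile(Q[:,2],[97,99]))
k=(abs(P[...,0]-.483)<.03)&(abs(P[...,1]-.28)<.03)&(P[...,2]>.06)&(P[...,2]<.125);print('awl',P[k].mean(0),P[k].max(0))
t=cam('top');save(t,'top2.png');d=np.load('pics/top0.npz')['px'].mean(-1);g=t['pixels'].mean(-1)
for v in range(270,300,6): 
    print(v,d[v,418:436].astype(int));print('   ',g[v,418:436].astype(int))
E
```

```text
clock: 27.05
tool_pos: [0.42, 0.2764, 0.2139]
ee_rot: [0.457, -3.107, 0.001]
contact_force: [-0.5, 0.7, -0.3]
gripper_width: 0.998
finger_force: 0.0
1382 ((0.4179297387599945, 0.2748946249485016), (0.029254546388983727, 0.024844922125339508), 17.37521743774414) [0.11180619 0.11225362]
awl [0.48217485 0.2808666  0.0970786 ] [0.49997532 0.29701824 0.10639068]
270 [193 194 202  82 161 180 183 189 193 191 183 174 161 166 173 180 178 178]
    [200 202 205 175 187 190 199 201 198 188 179 168 171 181 190 185 188 190]
276 [181 185 183 188 114 133 178 179 188 189 188 186 179 173 164 169 178 177]
    [191 191 190 192 170 182 188 197 200 196 190 186 181 174 176 188 186 187]
282 [188 186 188 189 189 135  72 175 183 187 190 191 185 180 177 167 165 174]
    [196 192 196 194 196 157 180 190 194 197 199 195 190 184 171 176 182 187]
288 [180 180 182 185 184 188 177  69 163 176 184 187 190 186 181 177 175 175]
    [185 188 187 190 194 195 175 173 181 189 196 200 194 190 184 186 181 177]
294 [179 180 181 179 175 172 175 175  89 151 175 180 188 187 191 183 179 177]
    [186 188 189 187 187 174 176 179 168 182 185 193 197 195 190 185 184 187]
```

The dark gap line has gone, the driver stands as it did at the start (same position and height), and the awl is in place. Handing in.

```bash
python3 -c "
from workcell import *
print(sign_off())"
```

```text
the job is handed in; nothing more can be done
None
```

I handed the job in with no verdict returned: the joint looks closed, the screwdriver is upright in its original hole and the bradawl is in place (tins not re-measured). The last turn read about 0.40 N m (noise about 0.03), slightly above the 0.33–0.38 target, so it may be a little over-tight.

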